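Ring, choose and pay at the bakery counter

TASK

You are shopping on the customer's side of a bakery counter. Ring the call bell for service by pressing its top button with the fingertips, then point out the jar you want, the tallest and slimmest of the preserve jars on the counter: hold the fingertips still for two full seconds straight above the middle of its lid, close to it (2 to 3 cm) but without touching any jar. Then pay: push the coin dish across the counter with the fingertips until it stands flat close to the wall of the black receipt printer that faces you (less than 3 cm away, near the middle of that wall); grasp and lift nothing and leave everything else where it is.

Things in the scene. Friction and masses are not known exactly. Their poses are not given: they have to be found in the camera images.
- call_bell_button (a joint): button of the call bell (a pale polished half-dome on a black round base, 84 mm across, 50 mm high in all, 190 g, standing loose on the counter). 0 = up, 0.0025 m = fully down; it springs back when let go. The bell rings when the button is all but fully down; a push of 5 to 6 N straight down does it.
- bell_top (a point): centre of the top of the bell's button, a flat round knob 13 mm across, 50 mm above the counter while up
- jar_honey: The jar to point at: the tallest and slimmest preserve jar, one of a group of four in the middle of the counter (two more, lower ones, stand fixed at the back), 56 mm across, 95 mm high, straight amber sides, flat lid, 310 g. Origin in the middle of its underside, z up. Loose; it must not be touched.
- jar_honey_lid (a point): centre of the top of that jar's flat lid, 95 mm above the counter, z up
- jar_fig: Another preserve jar of the group of four in the middle of the counter, 60 mm across, 80 mm high, flat lid. Origin in the middle of its underside, z up. Loose; it must not be touched.
- jar_berry: Another preserve jar of the group of four in the middle of the counter, 60 mm across, 72 mm high, flat lid. Origin in the middle of its underside, z up. Loose; it must not be touched.
- jar_curd: Another preserve jar of the group of four in the middle of the counter, the squat wide one, 68 mm across, 70 mm high, flat lid. Origin in the middle of its underside, z up. Loose; it must not be touched.
- coin_dish: round blue glazed dish with the coins of the payment in it: 93 mm across the rim, foot 70 mm across, 15 mm high, sides flaring outward to the rim, 120 to 240 g, loose on the counter. Origin in the middle of its underside, z up. It slides easily when its rim is pushed level by fingertips a few mm above the counter.
- printer_back (a point): point on the counter at the foot of the middle of the receipt printer's wall that faces the robot. The printer is a fixed black box, 146 mm wide, about 120 mm high. The point's x axis points level out of that wall towards the robot, y runs along the wall. With its rim against the wall the dish's centre is 47 mm out along x.
- cookie_pack_0: bystander: bagged stack of cookies, 70 mm across, 84 mm high, loose on the wooden board (130 x 200 x 14 mm) at the robot's right; origin under its middle
- cookie_pack_1: bystander: second bagged stack of cookies, like the first, on the same board
- card_holder: bystander: beech holder with shop cards, 40 x 100 x 56 mm, loose on the counter between printer and jars; origin under its middle
- loyalty_stamp: bystander: wooden hand stamp, 26 x 46 x 71 mm, loose, behind the card holder; origin under its middle
There are look-alikes about, which are no part of the job. What is shaped like the coin_dish but brown or green is not meant. Leave any turquoise look-alike of the part that bears call_bell_button alone.

How it is judged:
By the outcome, as a careful person would: the job done as asked, in the order asked, and still so for the second after the job is handed in, with the robot touching nothing.
It also fails if it takes over 67 s, if anything falls off the work surface, if the arm or the gripper's body presses on something with over 40 N, if the wrist force passes 120 N, or if a joint passes its speed limit or range.

ROBOT

A 6-joint arm with a two-finger parallel gripper is mounted at the origin on a cart in front of the work surface, level with it; the furniture and walls round the work are solid. World frame = base frame: x ahead of the robot, y to its left, z up, the work surface at z = 0. Lengths are in m, angles in rad, forces in N, time in s.
With the tool pointing down it reaches from about 0.35 to 0.8 m from the base axis. Payload 7.3 kg.
Tool frame: the origin (TCP) lies between the finger pads; the fingertips stand 25 mm ahead of it and the grasp point (between the pads) lies 6 mm ahead of it (r.tip_extent is the distance from the TCP to the fingertips, in m); z points along the fingers, y is the direction in which the jaws open and shut (so a half turn about z gives the same grasp; the last joint's range is limited). The gripper opens to 85 mm and grips with 20 to 120 N. Pads are 22 mm wide; open, the fingers measure 114 mm over their backs; the gripper's body (76 mm by 85 mm) begins 54 mm behind the grasp point. The pads swing forward as they close: fully open they stand 13 mm farther back than shut.
Start: joints at [-1.311, 0.342, 1.524, -0, 1.275, -0.146], TCP at [0.207, -0.482, 0.256] pointing down, gripper open.
Joint ranges: [-2.53, 2.53], [-0.77, 2.02], [0.04, 2.7], [-1, 4.14], [0.28, 2.66], [-3.11, 3.11]. Speed limits (rad/s): [2.57, 2.57, 3.14, 3.14, 3.14, 3.14].

INTERFACE

Orientations are given as a unit quaternion [x, y, z, w].
In Python, from workcell import r, command_gripper, optics gives the robot as it stands. The module is installed in compiled form; this text tells all that it offers. Calls block until the motion is done:
- r.reach(position, orientation): joint-space move of the TCP to a pose.
- r.move_straight(position, orientation=None, speed=0.15, max_force=None): straight line of the TCP; orientation=None keeps the orientation; speed is the mean speed in m/s. With max_force (N) it stops when the force on the tool has changed by that much, and returns True; else False.
- r.movej(angles): joint-space move.
- command_gripper(opening, force=None): finger opening in m; force is the grip in N (None keeps the last); returns when the fingers have stopped.
- r.hold(seconds).
- r.solve_ik(position, orientation): joint angles nearest the present ones, or None.
- r.read_state(): the state.
- optics.get_image(name): name is "scene" or "top"; returns (picture, depth): 480x640x3 uint8, red, green, blue; 480x640 float32, m along the optical axis (not along the pixel's ray), 0 where there is no reading.
- optics.camera_model(name): a dict with "K" (3x3 intrinsics, pixels), "R" (3x3) and "t" (3): a world point X has camera coordinates R X + t. Camera axes: x right, y down, z forward; pixel columns grow to the right and rows downward; lengths in m; the calibration is good to about 2 mm. A picture is of the moment at which its call begins. camera_model takes no time and is no camera call.
A pose or a line that the arm cannot do raises r.PlanningError and nothing moves.
- r.finish_job(): hands the job in, once; it reports no verdict.
The state is a dict: "time_s": time; "joint_positions": joint angles; "dq": joint speeds; "tau": joint torques, N m; "eef_pos": TCP position; "eef_rot": TCP orientation; "contact_force": force on the tool from outside, world axes, zero at the start; "torque": the same for the moment, N m; "grip_width": finger opening in m.
Only numpy, scipy, OpenCV 4.12 (cv2) and the standard library are available. Lean on these libraries where they do the work, as an engineer would, in place of code of your own. Each camera call takes 0.05 s, during which the arm holds its last target. There are 200 camera calls.

## Working session

There is one attempt and no reset: what is moved stays moved. The work goes in short steps, each a Python script; the robot and the scene stay as the last script left them, time stands still between calls to the robot, and variables do not carry over. Pictures are saved under pics/ and viewed, about 8 in all and at most 12, crops included, and the job is handed in when it is done.

```bash
mkdir -p pics
cat > h.py <<'E'
import numpy as np, cv2
from workcell import r, command_gripper, optics
def shot(name):
    im,d=optics.get_image(name); return im,d
def cloud(name,d):
    m=optics.camera_model(name);K,R,t=[np.array(m[k]) for k in("K","R","t")]
    v,u=np.mgrid[:480,:640]
    c=np.stack([(u-K[0,2])/K[0,0]*d,(v-K[1,2])/K[1,1]*d,d],-1)
    return (c-t.reshape(3))@R
def proj(name,X):
    m=optics.camera_model(name);K,R,t=[np.array(m[k]) for k in("K","R","t")]
    p=K@(R@np.array(X)+t.reshape(3));return p[:2]/p[2]
E
python3 - <<'E'
from h import *
for n in("scene","top"):
    im,d=shot(n);cv2.imwrite(f"pics/{n}0.png",im[:,:,::-1]);np.savez(f"{n}0.npz",im=im,d=d)
    m=optics.camera_model(n);print(n,np.round(-np.array(m["R"]).T@np.array(m["t"]).reshape(3),3),np.round(m["R"],2).tolist())
print(r.read_state()["time_s"],r.read_state()["eef_rot"],r.tip_extent)
E
```

```text
scene [-0.248  0.6    1.173] [[-0.56, -0.83, 0.01], [-0.62, 0.41, -0.67], [0.55, -0.39, -0.74]]
top [0.336 0.036 1.486] [[-0.02, -1.0, 0.01], [-0.99, 0.02, -0.17], [0.17, -0.01, -0.99]]
0.1 [ 9.79488684e-01  2.01498052e-01 -4.12995165e-05 -6.71140751e-04] 0.025
```

View pics/top0.png

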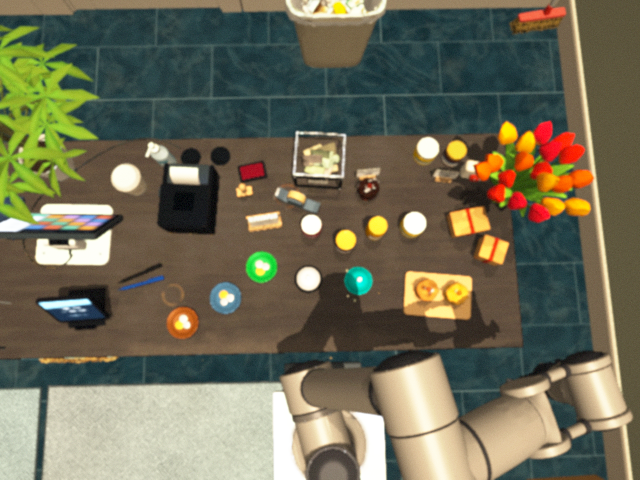

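View pics/scene0.png

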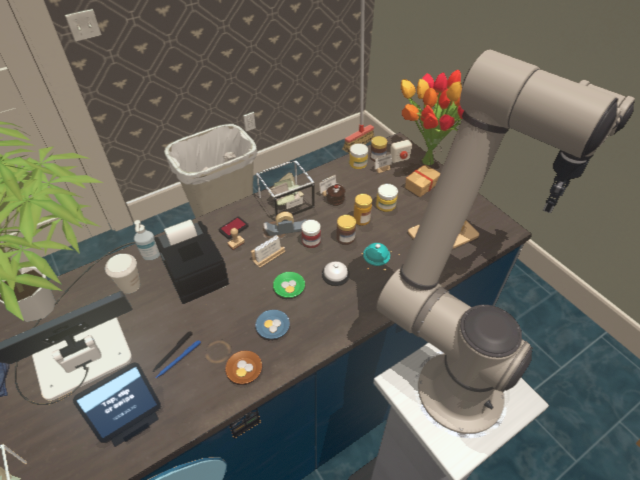

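The top view shows the bell at (308,278), its turquoise double at (358,280), the blue dish at (225,297), the printer at about (188,205), and four jars at (311,226), (345,240), (376,227) and (413,225). The honey jar has a yellow lid, at either 345 or 376, so I'll measure heights.

Run:
```python
from h import *
z=np.load("top0.npz");P=cloud("top",z["d"]);im=z["im"]
s=np.load("scene0.npz");S=cloud("scene",s["d"])
def top(n,P,u,v,w=18,lo=.004):
    q=P[v-w:v+w,u-w:u+w].reshape(-1,3);q=q[(q[:,2]>lo)&(q[:,2]<.3)];zt=np.percentile(q[:,2],97)
    t=q[q[:,2]>zt-.006]; (c,rad)=cv2.minEnclosingCircle((t[:,:2]*1000).astype(np.float32))
    print(n,"ztop",round(zt,4),"mean",t.mean(0).round(4),"circ",np.round(c,1),round(rad,1),len(t))
for n,u,v in(("bell",308,278),("j1",311,226),("j2",345,240),("j3",376,227),("j4",413,225),("dish",225,297),("green",261,267)):
    top(n,P,u,v,16 if 'j' in n else 18)
for n,u,v in(("bell",336,271),("j1",311,233),("j2",346,229),("j3",363,207),("j4",387,196)): top("S"+n,S,u,v,12)
# dish by colour, both cams
for n,I,Q,(u,v) in(("top",im,P,(225,297)),("scene",s["im"],S,(272,325))):
    h=cv2.cvtColor(I,cv2.COLOR_RGB2HSV);m=np.zeros(h.shape[:2],bool);m[v-24:v+24,u-24:u+24]=1
    m&=(h[...,0]>95)&(h[...,0]<125)&(h[...,1]>90)&(h[...,2]>50)
    q=Q[m];c,rad=cv2.minEnclosingCircle((q[:,:2]*1000).astype(np.float32));print("dish",n,np.round(c,1),round(rad,1),np.percentile(q[:,2],[5,95]))
# printer
q=np.concatenate([P[155:240,150:225].reshape(-1,3),S[215:305,155:235].reshape(-1,3)])
q=q[(q[:,2]>.03)&(q[:,2]<.16)]
print("printer",np.percentile(q,[1,5,50,95,99],axis=0).round(3).tolist(),len(q))
print(cv2.minAreaRect((q[:,:2]*1000).astype(np.float32)))
# small objects above table in dish corridor
K=[(u,v) for u,v in((165,270),(173,293),(145,284),(182,296))]
for u,v in K: print((u,v),P[v,u].round(3))
B=[]
im2=cv2.resize(im[130:350,110:440],None,fx=2.4,fy=2.4,interpolation=cv2.INTER_CUBIC);cv2.imwrite("pics/c1.png",im2[:,:,::-1])
```

```text
bell ztop 0.0427 mean [0.4785 0.0529 0.0403] circ [477.5  51.5] 26.1 135
j1 ztop 0.0781 mean [0.6327 0.0397 0.0748] circ [633.3  39.7] 28.0 139
j2 ztop 0.0849 mean [ 0.5835 -0.06    0.0818] circ [583.7 -60.6] 27.8 188
j3 ztop 0.1002 mean [ 0.6222 -0.1541  0.0973] circ [ 621.5 -154.1] 26.6 162
j4 ztop 0.0748 mean [ 0.6313 -0.2673  0.0718] circ [ 632.5 -265.3] 33.3 229
dish ztop 0.0185 mean [0.425  0.3002 0.0155] circ [427.3 300.6] 46.6 203
green ztop 0.0187 mean [0.52   0.1925 0.0156] circ [517.9 192. ] 46.2 181
Sbell ztop 0.0442 mean [0.4744 0.0548 0.0419] circ [475.1  53.2] 23.0 66
Sj1 ztop 0.0746 mean [0.6291 0.0407 0.0721] circ [630.   40.5] 29.9 163
Sj2 ztop 0.0827 mean [ 0.5786 -0.059   0.0798] circ [579.6 -59.8] 29.2 162
Sj3 ztop 0.0988 mean [ 0.6168 -0.1531  0.0956] circ [ 615.4 -153.8] 28.7 122
Sj4 ztop 0.0731 mean [ 0.6281 -0.2666  0.0703] circ [ 629.8 -266.6] 32.8 170
dish top [387.7 188.5] 161.6 [0.00101068 0.01711567]Traceback (most recent call last):
  File "<stdin>", line 15, in <module>
    return _quantile_unchecked(
        a, q, axis, out, overwrite_input, method, keepdims, weights)
    return _ureduce(a,
                    func=_quantile_ureduce_func,
    ...<5 lines>...
                    overwrite_input=overwrite_input,
                    method=method)
    r = func(a, **kwargs)
    result = _quantile(arr,
                       quantiles=q,
    ...<2 lines>...
                       out=out,
                       weights=wgt)
    slices_having_nans = np.isnan(arr[-1, ...])
                                  ~~~^^^^^^^^^
IndexError: index -1 is out of bounds for axis 0 with size 0
```

Run:
```python
from h import *
z=np.load("top0.npz");P=cloud("top",z["d"]);im=z["im"]
s=np.load("scene0.npz");S=cloud("scene",s["d"])
for nm,Q,(v0,v1,u0,u1) in(("top",P,(155,240,150,225)),("scene",S,(215,305,155,235))):
    q=Q[v0:v1,u0:u1].reshape(-1,3);q=q[(q[:,2]>.03)&(q[:,2]<.14)]
    print(nm,np.percentile(q,[1,50,99],axis=0).round(3).tolist(),len(q))
    print(cv2.minAreaRect((q[:,:2]*1000).astype(np.float32)))
    for y in np.arange(.33,.52,.02):
        a=q[abs(q[:,1]-y)<.006]; print(round(y,2),len(a),np.sort(a[:,0])[:4].round(3) if len(a) else '')
for u,v in((165,268),(173,293),(145,284),(182,296),(165,300)): print((u,v),P[v,u].round(3))
q=S[300:350,245:300].reshape(-1,3);t=q[(q[:,2]>.009)&(q[:,2]<.05)];c,rad=cv2.minEnclosingCircle((t[:,:2]*1000).astype(np.float32));print("dishS",c,rad,t.mean(0))
print("bell proj",proj("top",[.477,.052,.05]),proj("scene",[.477,.052,.05]))
a=cv2.resize(im[130:350,110:440],None,fx=2.4,fy=2.4,interpolation=cv2.INTER_CUBIC)
cv2.imwrite("pics/c1.png",a[:,:,::-1])
b=cv2.resize(np.hstack([im[253:303,283:333],s["im"][246:296,311:361]]),None,fx=8,fy=8,interpolation=cv2.INTER_CUBIC);cv2.imwrite("pics/c2.png",b[:,:,::-1])
```

```text
top [[0.621, 0.323, 0.033], [0.706, 0.394, 0.119], [0.847, 0.491, 0.136]] 3748
((744.601318359375, 422.3529052734375), (194.64520263671875, 240.21133422851562), 86.27449035644531)
0.33 497 [0.62  0.62  0.621 0.622]
0.35 287 [0.62 0.62 0.62 0.62]
0.37 271 [0.621 0.621 0.622 0.622]
0.39 249 [0.622 0.623 0.623 0.623]
0.41 245 [0.624 0.624 0.624 0.624]
0.43 248 [0.625 0.625 0.625 0.626]
0.45 268 [0.627 0.627 0.627 0.627]
0.47 256 [0.629 0.629 0.629 0.629]
0.49 41 [0.833 0.834 0.834 0.835]
0.51 5 [0.844 0.847 0.848 0.85 ]
scene [[0.617, 0.322, 0.032], [0.667, 0.408, 0.119], [0.812, 0.477, 0.138]] 3480
((726.4375610351562, 361.42034912109375), (238.3668212890625, 222.3163604736328), 86.91905975341797)
0.33 119 [0.618 0.619 0.619 0.619]
0.35 251 [0.616 0.616 0.617 0.617]
0.37 267 [0.616 0.617 0.618 0.618]
0.39 264 [0.617 0.618 0.618 0.618]
0.41 275 [0.619 0.619 0.619 0.62 ]
0.43 295 [0.62  0.62  0.621 0.621]
0.45 290 [0.62  0.622 0.622 0.622]
0.47 327 [0.623 0.623 0.623 0.624]
0.49 0 
0.51 0 
(165, 268) [0.522 0.484 0.004]
(173, 293) [ 0.446  0.459 -0.002]
(145, 284) [0.475 0.542 0.006]
(182, 296) [ 0.436  0.431 -0.   ]
(165, 300) [ 0.426  0.484 -0.007]
dishS (424.7174072265625, 299.0232849121094) 47.93534469604492 [0.42766515 0.2986932  0.01302245]
bell proj [307.2398973  278.28108075] [335.5475616  264.47726585]
```

View pics/c1.png

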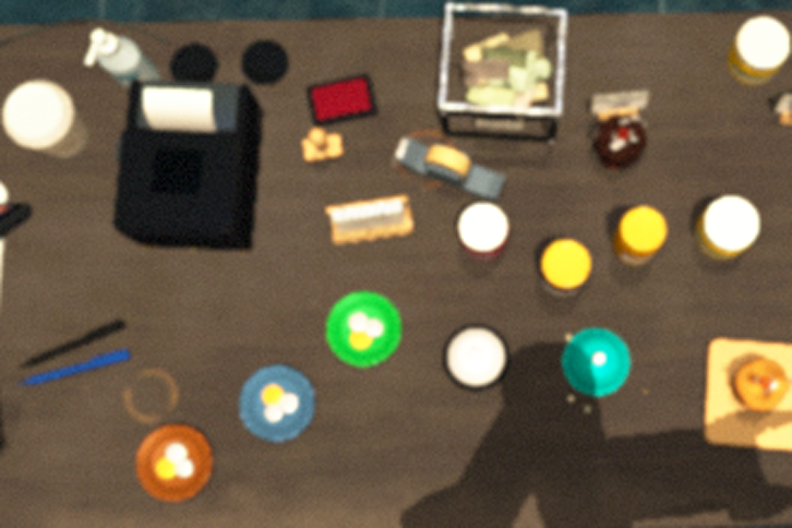

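View pics/c2.png

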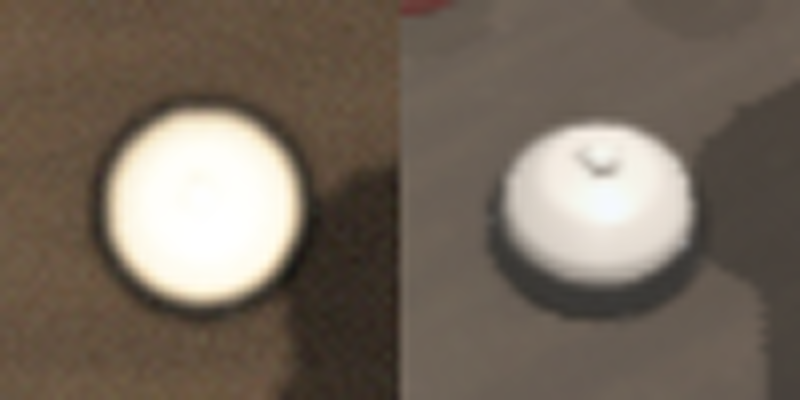

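Crop 1 confirms the layout: the dish is at (277,403), and its path to the printer front at (185,245) is clear of the pens, ring and green dish. In crop 2 the button shows at (599,154), scene pixel (335.4,264.8). The honey jar is j3, about 98 mm high and the tallest.

```bash
cat >> h.py <<'E'
def ray(n,u,v,z):
    m=optics.camera_model(n);K,R,t=[np.array(m[k]) for k in("K","R","t")]
    c=-R.T@t.reshape(3);d=R.T@np.linalg.solve(K,[u,v,1.]);return c+d*(z-c[2])/d[2]
def down(a):  # tool down, jaw axis y at angle a in the plane
    from scipy.spatial.transform import Rotation as Q
    y=np.array([np.cos(a),np.sin(a),0]);z=np.array([0,0,-1.]);return Q.from_matrix(np.c_[np.cross(y,z),y,z]).as_quat()
E
python3 - <<'E'
from h import *
print("bell top base",ray("top",307.5,278.4,.005),"btn top",ray("top",307.4,275.4,.05),"btn scene",ray("scene",335.4,264.8,.05))
z=np.load("top0.npz");P=cloud("top",z["d"]);s=np.load("scene0.npz");S=cloud("scene",s["d"])
for Q in(P[155:240,150:225],S[215:305,155:235]):
    q=Q.reshape(-1,3)
    for lo in(.02,.05,.08,.105):
        a=q[(q[:,2]>lo)&(q[:,2]<lo+.02)&(q[:,0]<.66)&(q[:,0]>.58)&(q[:,1]>.31)];b=a[(a[:,1]>.345)&(a[:,1]<.46)]
        ys=np.arange(.35,.46,.01);mn=[np.percentile(b[abs(b[:,1]-y)<.006][:,0],20) if (abs(b[:,1]-y)<.006).sum()>2 else np.nan for y in ys];mn=np.array(mn);k=~np.isnan(mn)
        print(lo,len(a),np.percentile(a[:,1],[1,99]).round(3) if len(a) else '', np.polyfit(ys[k]-.4,mn[k],1).round(3) if k.sum()>2 else '')
st=r.read_state();q0=np.array(st["joint_positions"])
for nm,p,a in(("bell",[.477,.052,.2],np.pi/2),("jar",[.6185,-.154,.2],np.pi/2),("push",[.366,.255,.03],2.21),("pushend",[.53,.375,.03],2.21),("pushb",[.366,.255,.03],2.21-np.pi)):
    j=r.solve_ik(p,down(a));print(nm,None if j is None else np.round(j,2))
E
```

```text
bell top base [0.48105081 0.05173545 0.005     ] btn top [0.48548378 0.0513716  0.05      ] btn scene [0.47623716 0.05306456 0.05      ]
0.02 74 [0.332 0.473] [0.07  0.624]
0.05 79 [0.332 0.474] [0.062 0.624]
0.08 78 [0.332 0.474] [0.075 0.624]
0.105 603 [0.333 0.476] [0.065 0.628]
0.02 224 [0.337 0.478] [0.066 0.621]
0.05 235 [0.337 0.478] [0.069 0.621]
0.08 259 [0.337 0.478] [0.071 0.621]
0.105 727 [0.336 0.476] [0.066 0.625]
bell [-0.05  0.32  1.73 -0.    1.09 -1.62]
jar [-0.36  0.59  1.27 -0.    1.28 -1.93]
push [ 0.44  0.54  1.99 -0.    0.61 -1.77]
pushend [ 0.5   0.8   1.39 -0.    0.95 -1.71]
pushb [ 0.44  0.54  1.99 -0.    0.61  1.37]
```

Run:
```python
from h import *
T=lambda:round(r.read_state()["time_s"],2)
command_gripper(0.0);print(T())
o=down(np.pi/2)
r.reach([.479,.0525,.16],o);print(T())
r.move_straight([.479,.0525,.085],speed=.12)
im,d=shot("scene");u,v=proj("scene",[.479,.0525,.06]).astype(int)
cv2.imwrite("pics/b1.png",cv2.resize(im[v-50:v+50,u-60:u+60],None,fx=6,fy=6,interpolation=cv2.INTER_CUBIC)[:,:,::-1])
s=r.read_state();print(T(),s["eef_pos"],s["contact_force"],s["grip_width"])
```

```text
0.87
3.04
3.87 [0.47957781 0.05236097 0.08571071] [-0.5125975   0.4493379   0.58880336] -0.000320850515673282
```

View pics/b1.png

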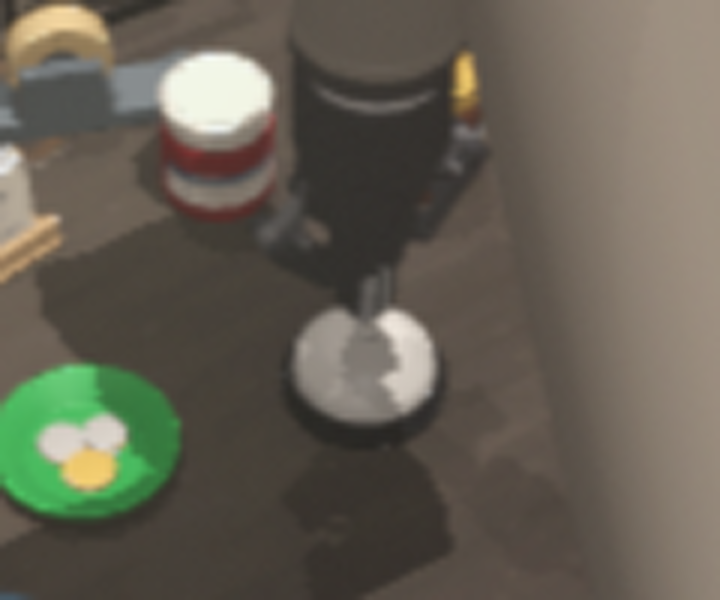

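The closed tips at about (372,310) sit just above the bell's button, centred on the dome at (367,365). I'll press now.

Run:
```python
from h import *
def S():
    s=r.read_state();print(round(s["time_s"],2),np.round(s["eef_pos"],4),np.round(s["contact_force"],1))
x=r.move_straight([.479,.0525,.068],speed=.03,max_force=9);print(x);S();r.hold(.3);S()
```

```text
True
4.33 [0.4794 0.0525 0.0727] [-2.3 -0.7  7.7]
4.63 [0.4793 0.0525 0.0727] [-1.8  0.3 10.3]
```

Run:
```python
from h import *
def S():
    s=r.read_state();print(round(s["time_s"],2),np.round(s["eef_pos"],4),np.round(s["contact_force"],1))
o=down(np.pi/2)
r.move_straight([.479,.0525,.19],speed=.15)
r.reach([.6185,-.154,.19],o);S()
r.move_straight([.6185,-.154,.1455],speed=.08);S()
im,d=shot("scene");u,v=proj("scene",[.6185,-.154,.1]).astype(int)
it,dt=shot("top");ut,vt=proj("top",[.6185,-.154,.1]).astype(int)
f=lambda i,u,v:cv2.resize(i[v-40:v+40,u-32:u+32],None,fx=6,fy=6,interpolation=cv2.INTER_CUBIC)
cv2.imwrite("pics/j1.png",np.hstack([f(im,u,v),f(it,ut,vt)])[:,:,::-1])
print(proj("scene",[.6185,-.154,.12])-[u-32,v-40],proj("scene",[.6185,-.154,.095])-[u-32,v-40])
```

```text
6.55 [ 0.618  -0.1528  0.1895] [0.2 0.9 0.1]
7.26 [ 0.6187 -0.1539  0.1458] [-0.1  0.3  0.5]
[32.91335711 35.68985323] [32.34016435 41.42868116]
```

View pics/j1.png

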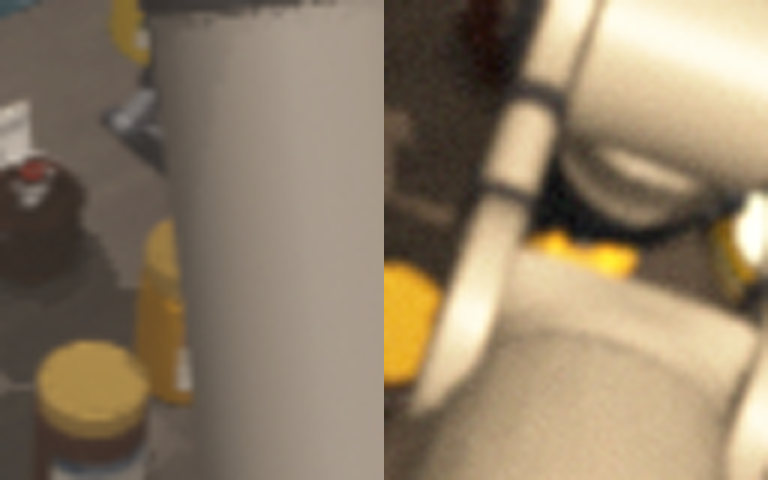

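The arm hides the lid in both views. All that shows is the amber jar directly beneath the gripper. The pose error is about 1 mm, so I'll hold, then go to the dish.

Run:
```python
from h import *
def S():
    s=r.read_state();print(round(s["time_s"],2),np.round(s["eef_pos"],4),np.round(s["contact_force"],1),round(s["grip_width"],4))
r.hold(2.8);S()
r.move_straight([.6185,-.154,.21],speed=.15)
c=np.array([.426,.300]);g=np.array([.5646,.409]);u=(g-c)/np.linalg.norm(g-c)
o=down(np.arctan2(u[0],-u[1]))
p=c-.078*u
r.reach([*p,.12],o);S()
command_gripper(.055);S()
r.move_straight([*p,.045],speed=.12);S()
print(r.move_straight([*p,.015],speed=.03,max_force=4));S()
z=r.read_state()["eef_pos"][2]
r.move_straight([*p,z+.005],speed=.03);S()
im,d=shot("scene")
cv2.imwrite("pics/d1.png",cv2.resize(im[200:400,180:380],None,fx=3,fy=3,interpolation=cv2.INTER_CUBIC)[:,:,::-1])
```

```text
10.16 [ 0.6185 -0.154   0.1455] [ 0.9  0.2 -0.1] 0.0002
12.52 [0.3657 0.2516 0.1202] [-0.1  0.7  0.1] -0.0
13.08 [0.3647 0.2517 0.12  ] [-0.1 -0.2  0. ] 0.0548
13.86 [0.365  0.2519 0.0454] [0.5 0.1 0.9] 0.055
True
14.62 [0.3646 0.2517 0.021 ] [-0.7 -0.8  8.5] 0.0552
14.95 [0.3648 0.2518 0.026 ] [-0.5 -0.4 -1.5] 0.0552
```

View pics/d1.png

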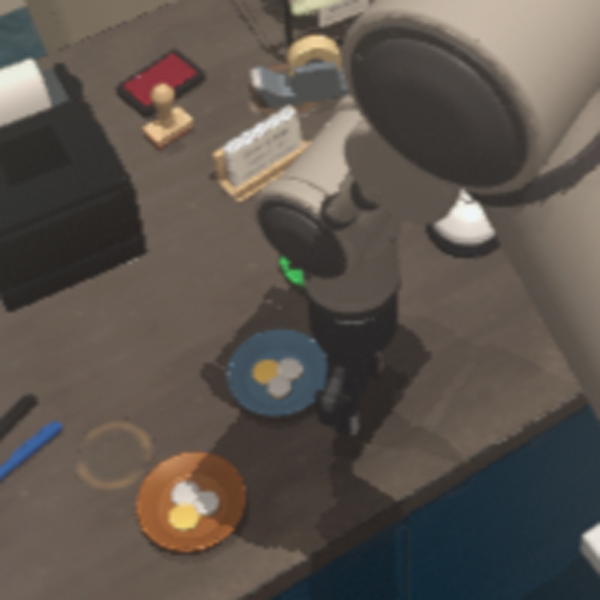

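The fingers straddle the near side of the blue dish at (278,372), just clear of its rim. I'll push most of the way and then look.

```bash
cat >> h.py <<'E'
def dish(n,I,D,z=.015,box=None):
    h=cv2.cvtColor(I,cv2.COLOR_RGB2HSV);P=cloud(n,D)
    m=(h[...,0]>95)&(h[...,0]<120)&(h[...,1]>70)&(h[...,2]>40)&(P[...,2]>.002)&(P[...,2]<.03)&(P[...,0]>.35)&(P[...,0]<.64)&(P[...,1]>.2)&(P[...,1]<.46)
    q=P[m];q=q[q[:,2]>.01];c,rd=cv2.minEnclosingCircle((q[:,:2]*1000).astype(np.float32));print("dish",n,np.round(c,1),round(rd,1),len(q))
E
python3 - <<'E'
from h import *
def S():
    s=r.read_state();print(round(s["time_s"],2),np.round(s["eef_pos"],4),np.round(s["contact_force"],1),round(s["grip_width"],4))
c=np.array([.426,.300]);g=np.array([.5646,.409]);u=(g-c)/np.linalg.norm(g-c)
z=.026
print(r.move_straight([*(g-.0785*u),z],speed=.06,max_force=15));S()
for n in("scene","top"):
    im,d=shot(n);dish(n,im,d)
    b=im[190:390,130:330] if n=="scene" else im[180:320,130:270]
    cv2.imwrite(f"pics/d2{n}.png",cv2.resize(b,(500,500),interpolation=cv2.INTER_CUBIC)[:,:,::-1])
E
```

```text
False
18.08 [0.5028 0.3604 0.026 ] [-1.3 -1.1  0.2] 0.0548
dish scene [542.5 400.3] 43.7 110
dish top [559.1 351.7] 1.7 2
```

View pics/d2scene.png

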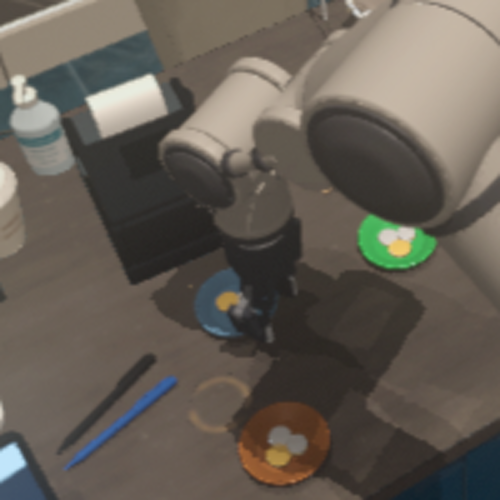

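The dish is cradled in the fingers and on course for the middle of the printer wall, with the pens and ring clear. I'll finish the push, back off and check.

```bash
python3 - <<'E'
from h import *
def S():
    s=r.read_state();print(round(s["time_s"],2),np.round(s["eef_pos"],4),np.round(s["contact_force"],1),round(s["grip_width"],4))
c=np.array([.426,.300]);g=np.array([.5646,.409]);u=(g-c)/np.linalg.norm(g-c)
z=.026
print(r.move_straight([*(g-.0515*u),z],speed=.04,max_force=15));S()
r.move_straight([*(g-.10*u),z],speed=.1)
p=g-.10*u
r.move_straight([*p,.2],speed=.2)
r.reach([.40,-.05,.3],down(2.2));S()
for n in("scene","top"):
    im,d=shot(n);dish(n,im,d)
    b=im[150:390,130:450] if n=="scene" else im[140:350,130:410]
    cv2.imwrite(f"pics/e{n}.png",cv2.resize(b,None,fx=1.9,fy=1.9,interpolation=cv2.INTER_CUBIC)[:,:,::-1])
E
python3 -c "
import cv2,numpy as np
a=cv2.imread('pics/escene.png');b=cv2.imread('pics/etop.png');w=608
b=cv2.copyMakeBorder(b,0,0,0,w-b.shape[1],0);o=np.vstack([a,b]);cv2.imwrite('pics/e.png',cv2.resize(o,None,fx=.7,fy=.7) if o.shape[0]*.7<=600 else cv2.resize(o,(int(608*600/o.shape[0]),600)))"
```

```text
False
19.01 [0.5242 0.3773 0.026 ] [ 0.9  0.  -0. ] 0.0552
22.2 [ 0.4003 -0.0496  0.2997] [0.  0.3 0.2] 0.0551
dish scene [560.5 409.2] 47.0 183
dish top [562.  406.5] 46.6 231
```

View pics/e.png

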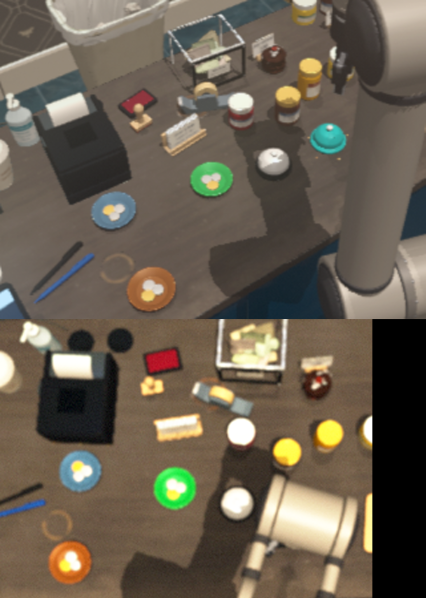

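The blue dish stands flat in front of the printer's middle, with everything else in place. The gap to the wall is about 14 mm in the scene camera and 16 mm in the top camera, and the lateral offset is under 4 mm. I'll hand in.

```bash
python3 -c "
from h import *
r.finish_job()"
```

```text
the job is handed in; nothing more can be done
```

The job is done in the order asked and handed in, at about 22 s on the robot's clock.

- **Bell:** I pressed the button straight down with closed fingertips. The force held at about 10 N with the tips about 2.3 mm below the button's rest height. There is no ring signal to read, so the ringing is inferred from that.
- **Jar:** I held the fingertips still for 2.8 s about 25 mm above the honey jar's lid, and the force reading showed no contact. The arm hid the lid in both cameras, so I could not confirm the centring by eye. The two cameras put the jar's centre 6 mm apart in x, and I aimed at the average.
- **Dish:** I pushed the blue dish with two open fingertips. The last pictures show it flat, 14 mm (scene camera) or 16 mm (top camera) from the printer wall and within about 4 mm of its middle.
- **Rest of the scene:** The gripper is well clear. Everything else in the last pictures looks where it was; the cookie packs at the right were outside those views.

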